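# Weigh the grooved blank from the packed stock tray

### The arm

A 6-joint arm with a two-finger parallel gripper is mounted at the origin on the work surface. World frame = base frame: x ahead of the robot, y to its left, z up, the work surface at z = 0. Lengths are in m, angles in rad, forces in N, time in s.
With the tool pointing down it reaches from about 0.25 to 0.775 m from the base axis. Payload 8.9 kg.
Tool frame: the origin (TCP) lies at the very end of the fingers, on their centre line; the grasp point (between the pads) lies 19 mm behind it; z points along the fingers, y is the direction in which the jaws open and shut (so a half turn about z gives the same grasp; the last joint's range is limited). The gripper opens to 85 mm and grips with 20 to 120 N. Pads are 22 mm wide; open, the fingers measure 114 mm over their backs; the gripper's body (76 mm by 85 mm) begins 54 mm behind the grasp point. The pads swing forward as they close: fully open they stand 13 mm farther back than shut.
Start: joints at [1.029, 0.291, -0.153, 1.127, 0, 1.431], TCP at [0.206, 0.483, 0.231] pointing down, gripper open.
Joint ranges: [-2.52, 2.52], [-0.91, 1.74], [-1.3, 1.37], [-1.96, 2.02], [-1.52, 1.47], [-3.14, 3.14]. Speed limits (rad/s): [2.22, 2.22, 2.79, 3.14, 3.14, 3.14].

### API

Orientations are given as a rotation vector (axis times angle).
In Python, from rig import * gives the robot as it stands.
- The arm moves only by the tool move_arm, never from a script. Its argument "plan" is a list that holds one entry, the list of rows, each a list of 4 numbers: the shift along the tool's x, y, z in mm, then the turn about the tool's z in degrees. In form: [[[x, y, z, yaw], ...]]. A call has 1 to 10 rows; each row shifts and turns the commanded pose from where the row before left it, along the tool's axes as they then stand; what a row does not reach is not made up. A row lasts 1/8 s, in which the tool goes at most 62.5 mm and 10.7 degrees, less where a joint would pass 70% of its speed; a pose out of reach is approached as far as the arm can. A call with a gripper value outside its range is refused whole. "claw" is the finger opening in mm, from 0 to 85.4, set as the call begins (left out, the last holds). The fingers move at their own pace and stop on an object; "newtons" is the grip in N (left out, the last holds). Time passes only in rows, so rows that do not move let the fingers close. It gives the time, the measured TCP pose, the force and the opening at its end, in the units of the state.
- observe(): the state, without advancing time (a new reading comes with each control period).
- snapshot(name): name is "side" or "top" or "wrist"; returns a dict with "img" (480x640x3 uint8, red, green, blue), "K" (3x3 intrinsics, pixels), "k1" (the pictures are not rectified: a ray, as slopes to the right and down, at radius r is drawn at 1 + k1 r^2 times it, then the intrinsics apply), "extrinsics" (4x4, takes a point from world to camera coordinates). Camera axes: x right, y down, z forward; pixel columns grow to the right and rows downward; lengths in m; the calibration is good to about 2 mm. A picture is of the moment at which its call begins. There is no depth.
- close_job(): hands the job in, once; it reports no verdict.
The state is a dict: "time_s": time; "joint_positions": joint angles; "joint_vel": joint speeds; "joint_efforts": joint torques, N m; "tool_pos": TCP position; "ee_rot": TCP orientation; "force": force on the tool from outside, world axes, zero at the start; "ft_torque": the same for the moment, N m; "grip_width": opening from 0.0 (shut) to 1.0 (fully open).
Only numpy, scipy, OpenCV 4.12 (cv2) and the standard library are available. Lean on these libraries where they do the work, as an engineer would, in place of code of your own. Each camera call takes 0.05 s, during which the arm holds its last target. There are 200 camera calls.

### The job

Three sawn aluminium blanks lie packed side by side in the steel tray: push the one with the groove along its top endways out of the row until there is room for the fingers on both sides of it, then pick it up. Lay it groove up on the pan of the bench scale, in the middle and along the pan's long side, setting it down rather than dropping it, and leave the other two blanks where they lie.

Things in the scene. Friction and masses are not known exactly. Their poses are not given: they have to be found in the camera images.
- grooved_center (a point): Centre (half-way up) of the grooved blank: aluminium bar 100 mm long (x), 40 wide (y), 36 high (z, up), about 0.36 kg, a groove 14 wide and 10 deep along the whole middle of its top. It is one of three parallel blanks, ends in line, 1 mm apart, lying on the 5 mm floor of a fixed steel tray. Its +x points to the tray's apron: open flat floor going on 100 mm past the row, where it slides freely.
- plain_center (a point): Centre (half-way up) of the plain blank, same 100 x 40 x 36 mm and axes, smooth flat top; stays in place. The tray has 20 mm high side walls beside the row only (1 mm beyond the outer blanks), none across the blanks' ends nor along the apron. At the blanks' -x ends its floor stops 15 mm past them; beyond is free bench, 5 mm lower.
- stepped_center (a point): Centre of the 100 x 40 x 36 mm outline of the stepped blank, same axes: an aluminium bar whose top is cut down by 14 mm over the -x half of its length; stays in place.
- pan (a point): Centre of the top face of the steel pan of the fixed bench scale: flat, 130 mm along its x and 180 mm along its y (the long side), no rim, 55 mm above the bench; z up. The grey scale body (200 x 190 mm, 44 mm high) sticks out 65 mm beyond the pan on the display side (-x) and 5 mm on the others, all lower than the pan.
Mind the look-alikes: they are no part of the job. What is shaped like the part that bears grooved_center but brown or yellow is not meant.

How it is judged:
By the outcome, as a careful person would: the job done as asked, in the order asked, and still so for the second after the job is handed in, with the robot touching nothing.
It also fails if it takes over 48 s, if anything falls off the work surface, if the arm or the gripper's body presses on something with over 40 N, if the wrist force passes 120 N, or if a joint passes its speed limit or range.

## Working session

There is one attempt and no reset: what is moved stays moved. The work goes in short steps, Python scripts to look and compute and a tool call to move; the robot and the scene stay as the last step left them, time stands still between calls to the robot, and variables do not carry over. Pictures are saved under pics/ and viewed, about 8 in all and at most 12, crops included, and the job is handed in when it is done.

Besides the shell and the picture viewer there is one more tool, called after ">>>" as name(argument=value, ...) on one line, values as JSON. move_arm: Moves the arm, as the interface text tells. Its arguments: {"type":"object","properties":{"plan":{"type":"array"},"claw":{"type":"number"},"newtons":{"type":"number"}},"required":["plan"]}

```bash
mkdir -p pics; cat > h.py <<'E'
from rig import *
import numpy as np, cv2
def cam(n):
    s=snapshot(n); np.savez('last_'+n+'.npz',**{k:np.array(s[k]) for k in ('img','K','k1','extrinsics')}); return s
def load(n):
    return dict(np.load('last_'+n+'.npz'))
def dist(s): return np.array([float(s['k1']),0,0,0,0])
def pix2w(s,uv,z):
    K=np.array(s['K'],float);E=np.array(s['extrinsics'])
    p=cv2.undistortPoints(np.array(uv,float).reshape(-1,1,2),K,dist(s)).reshape(-1,2)
    R=E[:3,:3];t=E[:3,3];c=-R.T@t
    d=np.c_[p,np.ones(len(p))]@R
    return c+d*((z-c[2])/d[:,2])[:,None]
def w2pix(s,P):
    E=np.array(s['extrinsics']); return cv2.projectPoints(np.array(P,float).reshape(-1,1,3),cv2.Rodrigues(E[:3,:3])[0],E[:3,3],np.array(s['K'],float),dist(s))[0].reshape(-1,2)
E
python3 - <<'E'
from h import *
for n in ('top','side'):
    s=cam(n); cv2.imwrite(f'pics/{n}0.png',s['img'][:,:,::-1]); E=np.array(s['extrinsics']); print(n,s['k1'],-E[:3,:3].T@E[:3,3])
print(observe())
E
```

```text
top -0.03506202670352802 [0.40940277 0.03301912 0.90521123]
side -0.02941331454624761 [ 0.08518951 -0.71933898  0.56604033]
{'time_s': 0.1, 'joint_positions': array([ 1.02870717e+00,  2.91197463e-01, -1.54016018e-01,  1.12670354e+00,
        1.91932505e-05,  1.43152242e+00]), 'joint_vel': array([ 0.0017665 ,  0.00018209,  0.00182187, -0.00103821, -0.00090153,
       -0.00068028]), 'joint_efforts': array([ 2.58535765e-03, -5.37979317e+01,  3.31920469e+01,  9.31474875e-03,
       -1.72056270e-04,  9.34597637e-06]), 'tool_pos': array([0.20558864, 0.48266574, 0.23081649]), 'ee_rot': array([-6.28392924e-01, -3.07770332e+00,  1.64892356e-03]), 'force': array([0.37907568, 0.63233384, 0.7521266 ]), 'ft_torque': array([ 0.04303576,  0.01617537, -0.01276748]), 'grip_width': 1.0016715077419382}
```

View pics/top0.png

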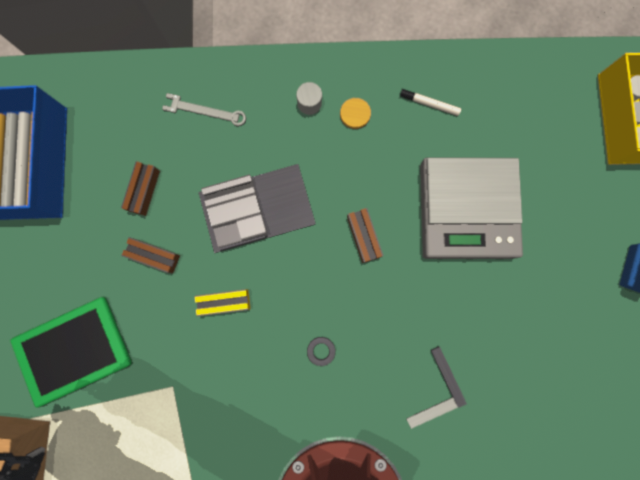

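View pics/side0.png

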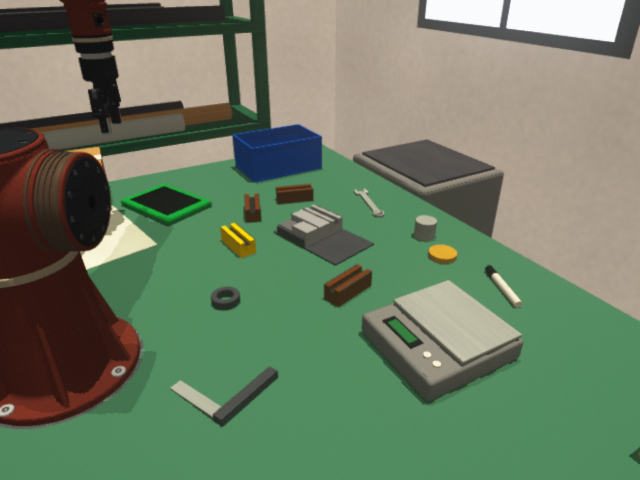

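The tray is at about (257,207) in the top view, with its apron to the right, and the scale at (473,207) has its display toward the robot. I'll zoom in on both.

```bash
python3 - <<'E'
from h import *
s=load('top');im=s['img'][:,:,::-1]
a=cv2.resize(im[155:260,190:325],None,fx=5.6,fy=5.6,interpolation=cv2.INTER_CUBIC)
cv2.imwrite('pics/topcrop.png',a[:590,:790])
print(pix2w(s,[[427,160],[519,160],[521,222],[426,222]],.055))
E
```

```text
[[ 0.66164376 -0.19039564  0.055     ]
 [ 0.65708122 -0.3717913   0.055     ]
 [ 0.53394154 -0.36550669  0.055     ]
 [ 0.53894994 -0.18138311  0.055     ]]
```

View pics/topcrop.png

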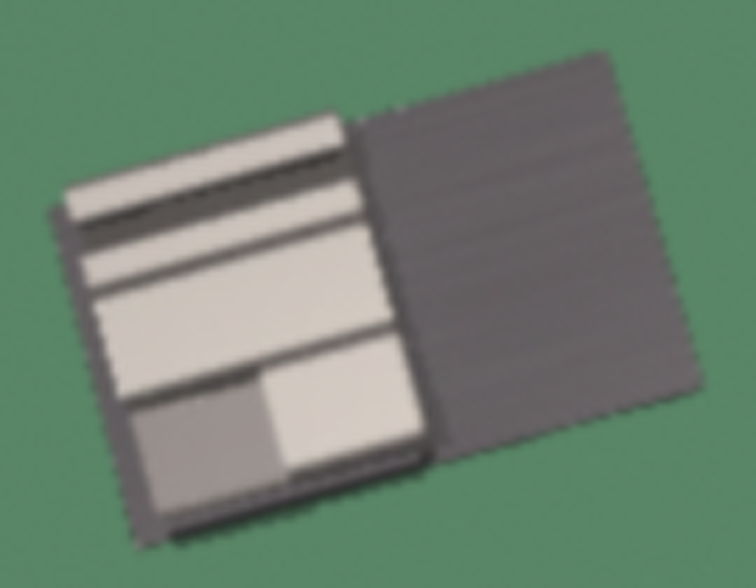

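The crop shows the grooved blank on the far side (top of the crop), corners about (65,190), (335,113), (362,205) and (90,285). The plain blank is in the middle, the stepped one nearest, and the apron is to the right.

```bash
python3 - <<'E'
from h import *
s=load('top')
f=lambda c:(np.array(c,float)+.5)/5.6-.5+[190,155]
g=pix2w(s,f([[65,190],[335,113],[362,205],[90,285]]),.041)
print('groove',g.round(4),g.mean(0),[np.linalg.norm(g[i]-g[i-1]).round(4) for i in range(4)])
p=pix2w(s,f([[95,302],[365,227],[393,318],[122,398]]),.041)
print('plain',p.mean(0),[np.linalg.norm(p[i]-p[i-1]).round(4) for i in range(4)])
a=pix2w(s,f([[605,52],[703,385],[140,548],[52,205]]),.005)
print('tray',a.round(4),[np.linalg.norm(a[i]-a[i-1]).round(4) for i in range(4)])
for q,(i,j) in ((g,(0,1)),(g,(3,2)),(p,(0,1)),(p,(3,2)),(a,(2,1)),(a,(3,0))):
    d=q[j]-q[i];print(np.degrees(np.arctan2(d[1],d[0])).round(2))
d=a[0]-a[1];print('perp',np.degrees(np.arctan2(d[1],d[0]))-90)
im=s['img'][150:265,415:530,::-1]
cv2.imwrite('pics/scale.png',cv2.resize(im,None,fx=5,fy=5,interpolation=cv2.INTER_CUBIC))
E
```

```text
groove [[0.6209 0.2564 0.041 ]
 [0.6459 0.1601 0.041 ]
 [0.6123 0.1508 0.041 ]
 [0.5864 0.2474 0.041 ]] [0.6163765  0.20367209 0.041     ] [np.float64(0.0357), np.float64(0.0995), np.float64(0.0349), np.float64(0.1)]
plain [0.57542414 0.19297236 0.041     ] [np.float64(0.0358), np.float64(0.0988), np.float64(0.0342), np.float64(0.0991)]
tray [[0.6759 0.0649 0.005 ]
 [0.5501 0.0321 0.005 ]
 [0.4962 0.238  0.005 ]
 [0.6242 0.2705 0.005 ]] [np.float64(0.212), np.float64(0.13), np.float64(0.2129), np.float64(0.1321)]
-75.48
-75.02
-75.91
-74.99
-75.32
-75.91
perp -75.36127981943709
```

View pics/scale.png

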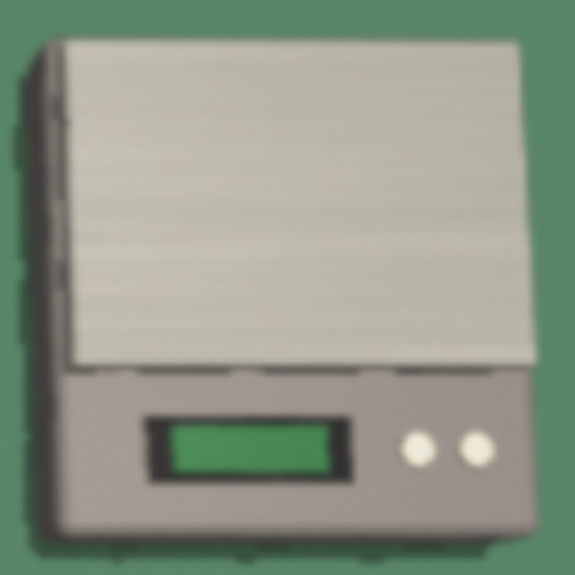

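```bash
cat >> h.py <<'E'
from scipy.spatial.transform import Rotation as Ro
def rel(x,y,z,head=None):
    o=observe();R=Ro.from_rotvec(o['ee_rot']).as_matrix();h=np.degrees(np.arctan2(R[1,0],R[0,0]))
    d=R.T@(np.array([x,y,z])-o['tool_pos'])*1000
    print('t',o['time_s'],'tcp',o['tool_pos'].round(4),'head',round(h,2),'F',o['force'].round(1),'grip',round(o['grip_width']*85.4,1),'-> d',d.round(1),'yaw',None if head is None else round(((h-head+180)%360)-180,2))
U=np.array([np.cos(np.radians(-75.4)),np.sin(np.radians(-75.4))]);V=np.array([-U[1],U[0]]);B=np.array([.6164,.2037])
E
python3 - <<'E'
from h import *
s=load('top')
f=lambda c:(np.array(c,float)+.5)/5-.5+[415,150]
g=pix2w(s,f([[65,40],[518,40],[537,362],[73,366]]),.055)
print('pan',g.round(4),g.mean(0),[np.linalg.norm(g[i]-g[i-1]).round(4) for i in range(4)])
for i,j in ((0,1),(3,2),(3,0),(2,1)):
    d=g[j]-g[i];print(np.degrees(np.arctan2(d[1],d[0])).round(2))
rel(*(B-.095*U),.231,104.6)
E
```

```text
pan [[ 0.6665 -0.1919  0.055 ]
 [ 0.662  -0.3706  0.055 ]
 [ 0.5339 -0.3675  0.055 ]
 [ 0.5372 -0.1875  0.055 ]] [ 0.59988431 -0.27934972  0.055     ] [np.float64(0.1293), np.float64(0.1788), np.float64(0.1281), np.float64(0.18)]
-91.44
-91.06
-1.95
-1.41
t 0.1 tcp [0.2056 0.4827 0.2308] head 156.92 F [0.4 0.6 0.8] grip 85.5 -> d [-4.292e+02 -2.040e+01 -2.000e-01] yaw 52.32
```

>>> move_arm(plan=[[[-54,-2.5,0,0],[-54,-2.5,0,0],[-54,-2.5,0,0],[-54,-2.5,0,0],[-54,-2.5,0,0],[-53,-2.5,0,0],[-53,-2.5,0,0],[-53,-2.5,0,0]]], claw=0, newtons=50)

```text
time_s: 1.1
tool_pos: [0.5939, 0.2954, 0.2309]
ee_rot: [-0.629, -3.077, 0.0]
force: [0.2, 0.5, 0.1]
grip_width: 0.001
```

>>> move_arm(plan=[[[0,0,0,10.5],[0,0,0,10.5],[0,0,0,10.5],[0,0,0,10.5],[0,0,0,10.3],[0,0,0,0]]])

```text
time_s: 1.85
tool_pos: [0.5924, 0.2963, 0.2308]
ee_rot: [-1.919, -2.487, 0.001]
force: [0.6, 0.4, 0.2]
grip_width: 0.001
```

```bash
python3 - <<'E'
from h import *
s=cam('wrist'); cv2.imwrite('pics/w1.png',s['img'][:,:,::-1])
rel(*(B-.088*U),.1,104.6)
E
```

```text
t 1.9 tcp [0.5924 0.2963 0.2309] head 104.85 F [-0.5 -0.4  0.7] grip -0.4 -> d [-7.700e+00 -1.000e-01  1.309e+02] yaw 0.25
```

View pics/w1.png

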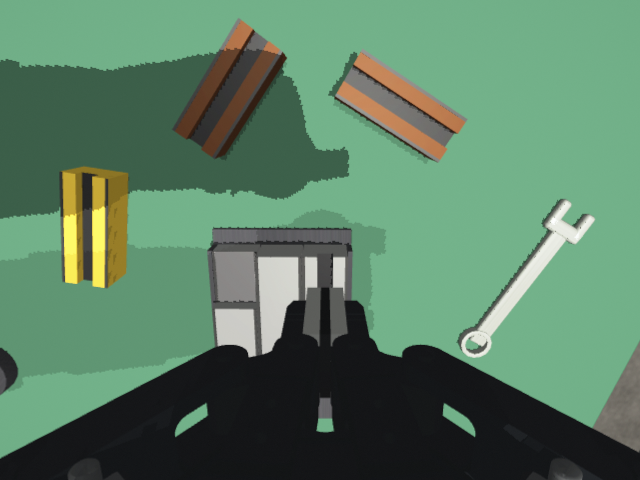

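The wrist view shows the three blank ends near row 248. The grooved blank spans columns 304–347 with its groove at about 325, in line with the fingers. I'll refine from an upscaled crop.

```bash
python3 - <<'E'
from h import *
s=load('wrist');im=s['img'][220:320,200:365,::-1]
cv2.imwrite('pics/w1c.png',cv2.resize(im,None,fx=4.8,fy=4.8,interpolation=cv2.INTER_CUBIC))
C=[B+a*50e-3*U+b*20e-3*V for a,b in ((-1,1),(-1,-1),(1,1),(1,-1))]
print(w2pix(s,[[*c,.041] for c in C]).round(1))
E
```

```text
[[349.5 257.7]
 [303.4 257.7]
 [347.5 358.4]
 [304.9 358.3]]
```

View pics/w1c.png

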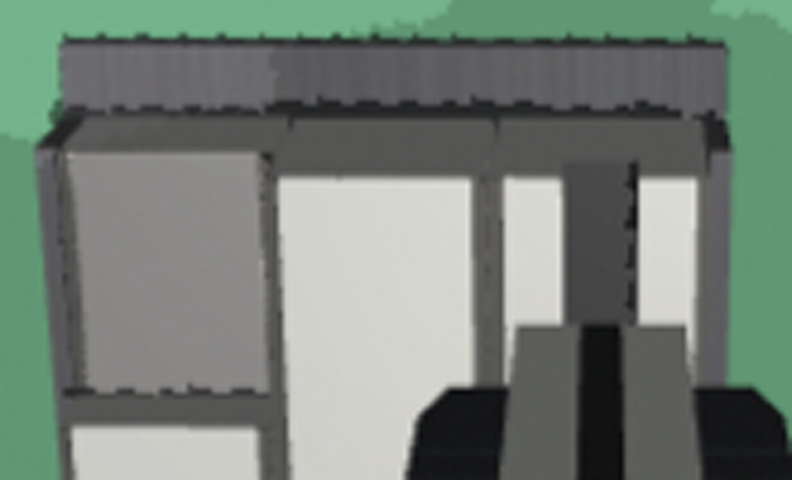

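>>> move_arm(plan=[[[-4,-1,35,0.25],[-4,0,45,0],[0,0,45,0],[0,0,45,0],[0,0,30,0],[0,0,15,0],[0,0,0,0]]])

```text
time_s: 2.78
tool_pos: [0.5932, 0.2883, 0.0158]
ee_rot: [-1.924, -2.483, 0.002]
force: [0.3, -0.2, 0.5]
grip_width: -0.0
```

```bash
sed -i 's/^U=/U=/; $a B=B-.001*V' h.py; python3 - <<'E'
from h import *
rel(*(B+.015*U),.016,104.6)
E
```

```text
t 2.775 tcp [0.5932 0.2883 0.0158] head 104.47 F [ 0.3 -0.2  0.5] grip -0.0 -> d [-102.7    0.3   -0.2] yaw -0.13
```

>>> move_arm(plan=[[[-10,0.3,0,-0.1],[-6,0,0,0],[-6,0,0,0],[-6,0,0,0],[-8,0,0,0],[-8,0,0,0],[-8,0,0,0],[-8,0,0,0]]])

```text
time_s: 3.78
tool_pos: [0.6091, 0.23, 0.0163]
ee_rot: [-1.924, -2.484, -0.0]
force: [-1.1, 5.2, 3.2]
grip_width: 0.001
```

```bash
python3 - <<'E'
from h import *
s=cam('top')
rel(*(B+.015*U),.016,104.6)
im=s['img'][155:260,190:325,::-1]
cv2.imwrite('pics/t2.png',cv2.resize(im,None,fx=5,fy=5,interpolation=cv2.INTER_CUBIC))
E
```

```text
t 3.825 tcp [0.6093 0.2289 0.0163] head 104.43 F [0.6 2.8 2.7] grip -0.2 -> d [-41.2  -0.4   0.3] yaw -0.17
```

View pics/t2.png

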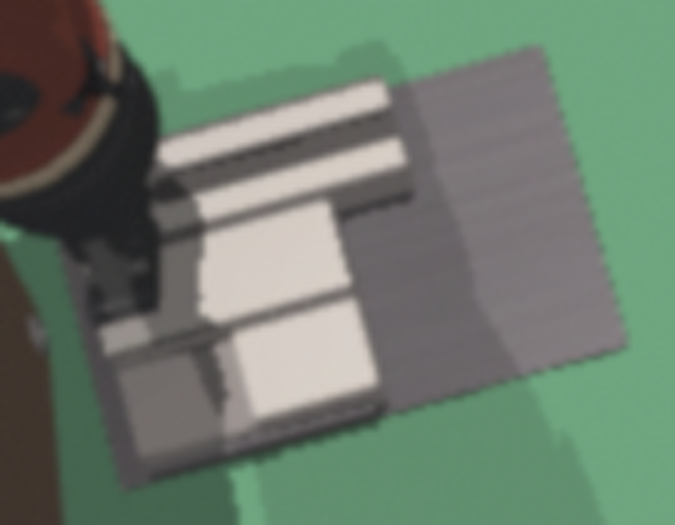

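The blank is sliding out straight, about 36 mm so far (its end is at (388,80) in the crop), and the neighbours haven't moved. I'll keep pushing.

>>> move_arm(plan=[[[-8,0,0,-0.2],[-8,0,0,0],[-8,0,0,0],[-8,0,0,0],[-6,0,0,0],[-4,0,0,0],[-1,0,0,0],[0,0,0,0]]])

```text
time_s: 4.82
tool_pos: [0.6198, 0.1885, 0.0162]
ee_rot: [1.919, 2.486, -0.001]
force: [-0.8, 1.5, 1.0]
grip_width: 0.002
```

>>> move_arm(plan=[[[15,0,0,0],[0,0,-50,0],[0,0,-50,0],[0,0,-50,0],[0,0,-40,0],[30,0,0,0],[30,0,0,0],[0,0,0,0],[0,0,0,0]]])

```text
time_s: 5.95
tool_pos: [0.6005, 0.2614, 0.206]
ee_rot: [1.919, 2.487, -0.001]
force: [-0.7, 0.4, -0.6]
grip_width: -0.003
```

```bash
python3 - <<'E'
from h import *
s=cam('wrist')
rel(*(B+.079*U),.2,104.6)
cv2.imwrite('pics/w2.png',s['img'][:,:,::-1])
t=cam('top')
cv2.imwrite('pics/t3.png',t['img'][:,:,::-1])
C=[B+.079*U+a*50e-3*U+b*20e-3*V for a,b in ((-1,1),(-1,-1),(1,1),(1,-1))]
print(w2pix(s,[[*c,.041] for c in C]).round(1))
E
```

```text
t 6.0 tcp [0.6007 0.261  0.206 ] head 104.66 F [ 0.6  0.2 -0.1] grip -0.3 -> d [-138.4   -0.4    6.1] yaw 0.06
[[350.1 316.1]
 [302.5 316. ]
 [348.  415.4]
 [304.  415.3]]
```

View pics/w2.png

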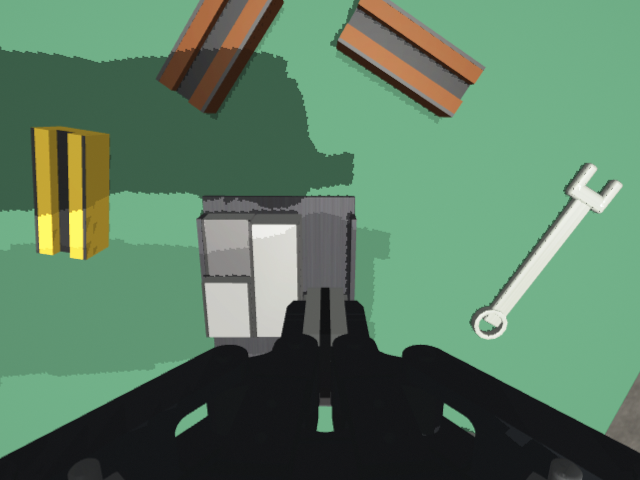

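The neighbours are in place and the lane is empty. The blank itself is hidden behind the gripper here, so I'll locate it in the top view.

```bash
python3 - <<'E'
from h import *
s=load('top');im=s['img'][155:260,190:325,::-1]
cv2.imwrite('pics/t3c.png',cv2.resize(im,None,fx=5.6,fy=5.6,interpolation=cv2.INTER_CUBIC))
E
```

```text
(no output)
```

View pics/t3c.png

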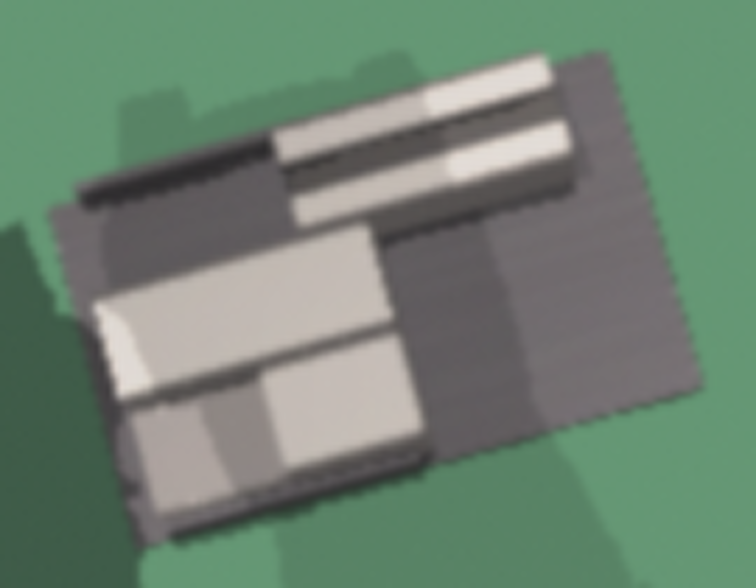

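The blank has moved about 76 mm and stayed parallel, corners (275,133), (545,55), (573,147), (300,227). Its middle is about 26 mm past the row end, which leaves room for the fingers.

```bash
python3 - <<'E'
from h import *
s=load('top')
f=lambda c:(np.array(c,float)+.5)/5.6-.5+[190,155]
g=pix2w(s,f([[275,133],[545,55],[573,147],[300,227]]),.041)
c=g.mean(0)[:2]; print(c,(c-B)@U,(c-B)@V)
for i,j in ((0,1),(3,2)):
    d=g[j]-g[i];print(np.degrees(np.arctan2(d[1],d[0])).round(2))
rel(*(B+((c-B)@U)*U),.1,104.6)
E
```

```text
[0.63500392 0.12877293] 0.07719709467287791 0.0001163626784255016
-75.21
-75.02
t 6.05 tcp [0.6009 0.2608 0.2061] head 104.64 F [-0.6  0.2  0.3] grip 0.1 -> d [-136.3   -0.4  106.2] yaw 0.04
```

>>> move_arm(plan=[[[-46,0,0,0],[-46,0,0,0],[-44,0,0,0],[0,0,50,0],[0,0,50,0],[0,0,30,0],[0,0,0,0]]], claw=64)

```text
time_s: 6.92
tool_pos: [0.6334, 0.1288, 0.074]
ee_rot: [-1.919, -2.483, 0.005]
force: [-0.5, 0.0, -0.3]
grip_width: 0.746
```

```bash
python3 - <<'E'
from h import *
rel(*(B+.077*U),.010,104.6)
s=cam('wrist');cv2.imwrite('pics/w3.png',s['img'][:,:,::-1])
E
```

```text
t 6.925 tcp [0.6334 0.1288 0.074 ] head 104.61 F [-0.5  0.  -0.3] grip 63.7 -> d [-0.3  1.7 64. ] yaw 0.01
```

View pics/w3.png

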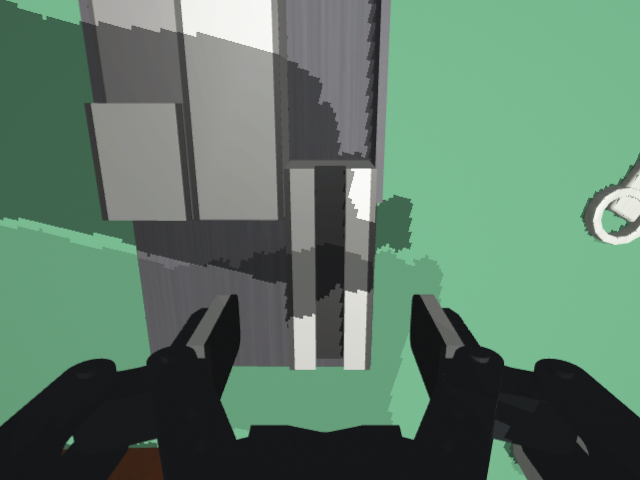

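The fingers straddle the blank (columns 290–373) and are clear of the plain blank's end at row 220. The blank sits about 2 mm toward tool +y, so I'll correct that, descend and grip.

>>> move_arm(plan=[[[0,1.8,20,0],[0,0,20,0],[0,0,14,0],[0,0,10,0],[0,0,0,0]]])

```text
time_s: 7.6
tool_pos: [0.6369, 0.1302, 0.0122]
ee_rot: [-1.92, -2.487, 0.0]
force: [0.3, 0.3, 0.4]
grip_width: 0.752
```

>>> move_arm(plan=[[[0,0,0,0],[0,0,0,0],[0,0,0,0],[0,0,0,0]]], claw=25, newtons=50)

```text
time_s: 8.1
tool_pos: [0.6368, 0.13, 0.0132]
ee_rot: [1.919, 2.487, -0.001]
force: [-4.1, -2.4, 6.3]
grip_width: 0.464
```

```bash
python3 - <<'E'
from h import *
rel(.6,-.2793,.2,88.6)
E
```

```text
t 8.1 tcp [0.6368 0.13   0.0132] head 104.67 F [-4.1 -2.4  6.3] grip 39.6 -> d [-386.7 -139.3 -186.6] yaw 16.07
```

>>> move_arm(plan=[[[0,0,-6,0],[0,0,-20,0],[0,0,-35,0],[0,0,-40,0],[0,0,-40,0],[0,0,-30,0],[0,0,0,0]]])

```text
time_s: 8.98
tool_pos: [0.6386, 0.1305, 0.1858]
ee_rot: [1.917, 2.484, 0.005]
force: [-0.1, 0.1, -4.0]
grip_width: 0.458
```

```bash
python3 - <<'E'
from h import *
rel(.6,-.2793,.18,88.5)
s=cam('wrist');cv2.imwrite('pics/w4.png',s['img'][:,:,::-1])
E
```

```text
t 8.975 tcp [0.6386 0.1305 0.1858] head 104.67 F [-0.1  0.1 -4. ] grip 39.1 -> d [-386.6 -141.1    5.4] yaw 16.17
```

View pics/w4.png

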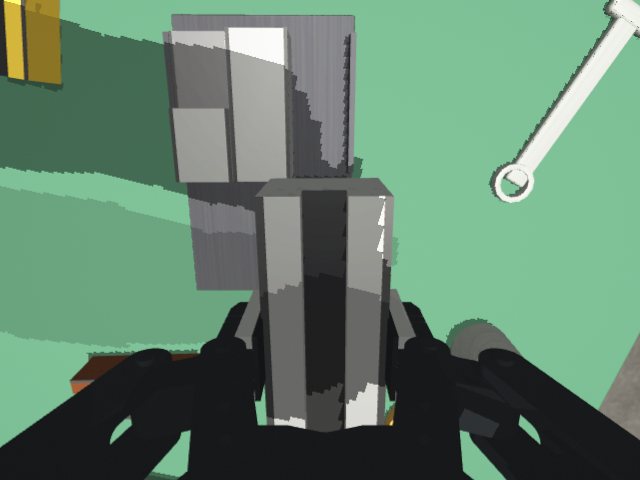

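The blank is held squarely, groove up, with its end's top edge at about (264–388, 196), and the neighbours are undisturbed. I'll work out its offset in the hand from that edge.

```bash
python3 - <<'E'
from h import *
s=load('wrist');o=observe();R=Ro.from_rotvec(o['ee_rot']).as_matrix()
p=pix2w(s,[[264,196],[388,196],[324,196]],o['tool_pos'][2]+.0278)
print(((p-o['tool_pos'])@R*1000).round(1))
C=np.array([.6,-.2793]);
rel(*C,.18,88.5)
E
```

```text
[[ 49.9 -18.2 -27.8]
 [ 49.9  17.9 -27.8]
 [ 49.9  -0.7 -27.8]]
t 9.025 tcp [0.6374 0.1303 0.1836] head 104.67 F [-0.7  0.1 -4.2] grip 39.0 -> d [-386.8 -139.9    3.4] yaw 16.17
```

>>> move_arm(plan=[[[-25,-9,0,0],[-45,-16,0,0],[-48,-17.5,0,0],[-48,-17.5,0,0],[-48,-17.5,0,0],[-48,-17.5,0,0],[-48,-17,0,0],[-45,-16,0,0],[-32,-12,0,0],[0,0,0,0]]])

```text
time_s: 10.28
tool_pos: [0.598, -0.2818, 0.1806]
ee_rot: [-1.922, -2.481, 0.001]
force: [0.1, -0.1, -3.8]
grip_width: 0.459
```

>>> move_arm(plan=[[[0,0,0,8],[0,0,0,8.2],[0,0,30,0],[0,0,30,0],[0,0,20,0],[0,0,0,0]]])

```text
time_s: 11.02
tool_pos: [0.5977, -0.2775, 0.1002]
ee_rot: [-2.246, -2.189, 0.002]
force: [0.4, 0.7, -4.6]
grip_width: 0.455
```

```bash
python3 - <<'E'
from h import *
rel(.6,-.2793,.0632,88.5)
s=cam('wrist');cv2.imwrite('pics/w5.png',s['img'][:,:,::-1])
# edges of pan predicted in wrist view, for a check
P=[[.6665,-.1919,.055],[.5372,-.1875,.055]];print(w2pix(s,P).round(1))
g=cv2.cvtColor(s['img'],cv2.COLOR_RGB2HSV)
for c in (40,120,200,250,400,450,520,600): 
    x=s['img'][:300,c].astype(int); d=np.abs(np.diff(x,axis=0)).sum(1); print(c,[(int(i),int(d[i])) for i in np.argsort(-d)[:4]])
for r in (110,160,220,260):
    x=s['img'][r].astype(int); d=np.abs(np.diff(x,axis=0)).sum(1); print('r',r,[(int(i),int(d[i])) for i in np.argsort(-d)[:8]])
E
```

```text
t 11.025 tcp [ 0.5977 -0.2775  0.1002] head 88.51 F [ 0.4  0.7 -4.6] grip 38.9 -> d [-1.8  2.5 37. ] yaw 0.01
[[483.   78.8]
 [183.8  76.4]]
40 [(194, 131), (193, 59), (76, 33), (75, 25)]
120 [(47, 171), (165, 157), (287, 106), (144, 97)]
200 [(90, 250), (67, 123), (76, 112), (193, 96)]
250 [(121, 208), (76, 166), (75, 115), (77, 107)]
400 [(227, 257), (280, 205), (77, 203), (75, 161)]
450 [(68, 118), (77, 98), (78, 75), (70, 72)]
520 [(27, 5), (86, 5), (36, 4), (28, 4)]
600 [(296, 6), (251, 5), (267, 4), (266, 4)]
r 110 [(235, 242), (475, 168), (78, 63), (474, 53), (236, 44), (476, 44), (186, 38), (79, 27)]
r 160 [(356, 258), (637, 191), (470, 188), (159, 118), (104, 95), (160, 93), (469, 60), (190, 54)]
r 220 [(392, 301), (356, 285), (383, 221), (464, 163), (347, 148), (604, 144), (120, 143), (156, 137)]
r 260 [(417, 263), (125, 222), (390, 189), (160, 140), (265, 132), (345, 124), (161, 121), (170, 118)]
```

In the wrist view the pan's near edge is at row 76.5 and level, so the heading is right. Its side edges, 183 and 478, put the pan centre about 1 mm off the top-view value. I'll correct for that and lower gently.

>>> move_arm(plan=[[[-1.5,1.4,10,0],[0,0,12,0],[0,0,6,0],[0,0,3,0],[0,0,2,0],[0,0,0,0],[0,0,0,0]]])

```text
time_s: 11.95
tool_pos: [0.6011, -0.2812, 0.0706]
ee_rot: [2.251, 2.191, 0.0]
force: [-0.2, -1.0, -3.9]
grip_width: 0.459
```

>>> move_arm(plan=[[[0,0,1,0],[0,0,1,0],[0,0,0.5,0],[0,0,0,0],[0,0,0,0]]])

```text
time_s: 12.58
tool_pos: [0.6009, -0.2811, 0.0678]
ee_rot: [2.251, 2.192, -0.0]
force: [-0.5, 0.5, -4.6]
grip_width: 0.457
```

>>> move_arm(plan=[[[2,-2,0,0],[0,0,0.5,0],[0,0,1,0],[0,0,0.5,0],[0,0,0,0],[0,0,0,0],[0,0,0,0]]])

```text
time_s: 13.45
tool_pos: [0.599, -0.2791, 0.0658]
ee_rot: [2.251, 2.192, 0.0]
force: [0.3, -0.3, -4.2]
grip_width: 0.457
```

>>> move_arm(plan=[[[0,0,0.5,0],[0,0,0.5,0],[0,0,0.5,0],[0,0,0,0],[0,0,0,0]]])

```text
time_s: 14.08
tool_pos: [0.599, -0.2791, 0.0643]
ee_rot: [2.251, 2.192, 0.0]
force: [0.3, -0.3, -3.4]
grip_width: 0.458
```

>>> move_arm(plan=[[[0,0,0.5,0],[0,0,0.5,0],[0,0,0,0],[0,0,0,0]]])

```text
time_s: 14.58
tool_pos: [0.5989, -0.279, 0.0632]
ee_rot: [-2.251, -2.192, 0.0]
force: [0.3, 0.1, -3.0]
grip_width: 0.462
```

>>> move_arm(plan=[[[0,0,0.5,0],[0,0,0.5,0],[0,0,0,0],[0,0,0,0]]])

```text
time_s: 15.08
tool_pos: [0.599, -0.2791, 0.0632]
ee_rot: [2.25, 2.191, 0.0]
force: [-2.7, 1.6, 5.5]
grip_width: 0.458
```

Contact at z = 0.0632, as predicted. The force has turned to +5.5 N, so I'll release and retreat.

>>> move_arm(plan=[[[0,0,0,0],[0,0,0,0],[0,0,0,0],[0,0,0,0],[0,0,0,0]]], claw=64)

```text
time_s: 15.7
tool_pos: [0.599, -0.2791, 0.0623]
ee_rot: [2.251, 2.192, -0.0]
force: [0.5, -0.1, 0.2]
grip_width: 0.748
```

>>> move_arm(plan=[[[0,0,-10,0],[0,0,-25,0],[0,0,-40,0],[0,0,-40,0],[0,0,-30,0],[0,-50,0,0],[0,-50,0,0],[0,-50,0,0],[0,-50,0,0],[0,0,0,0]]])

```text
time_s: 16.95
tool_pos: [0.3964, -0.2733, 0.2082]
ee_rot: [-2.253, -2.189, 0.001]
force: [0.1, 0.2, 0.0]
grip_width: 0.746
```

```bash
python3 - <<'E'
from h import *
rel(.6,-.2793,.2,88.5)
s=cam('top');a=s['img'][150:265,415:530,::-1];b=s['img'][155:270,190:325,::-1]
cv2.imwrite('pics/fin.png',np.hstack([cv2.resize(i,None,fx=3.1,fy=3.1,interpolation=cv2.INTER_CUBIC) for i in (a,b)]))
E
```

```text
t 16.95 tcp [ 0.3964 -0.2733  0.2082] head 88.35 F [0.1 0.2 0. ] grip 63.7 -> d [-2.000e-01  2.037e+02  8.100e+00] yaw -0.15
```

View pics/fin.png

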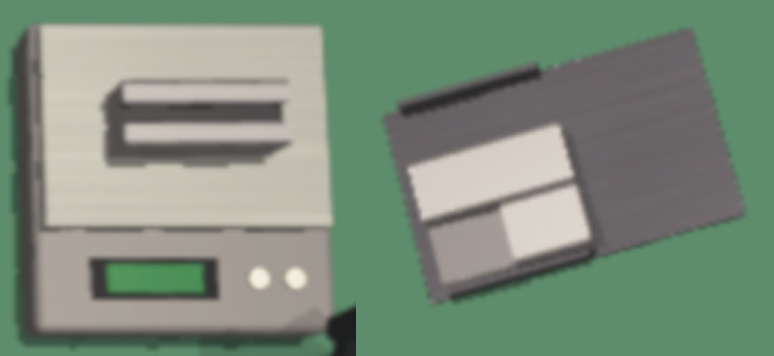

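The blank lies groove up and parallel to the pan's long side, top corners about (122,84), (290,80), (292,138), (125,143). The other two blanks are where they were. A quick numeric check of its centring, then I'll hand in.

```bash
python3 - <<'E'
from h import *
s=load('top')
f=lambda c:(np.array(c,float)+.5)/3.1-.5+[415,150]
g=pix2w(s,f([[122,84],[290,80],[292,138],[125,143]]),.091)
print(g.mean(0),[np.linalg.norm(g[i]-g[i-1]).round(4) for i in range(4)])
d=g[1]-g[0]+g[2]-g[3];print(np.degrees(np.arctan2(d[1],d[0])))
print(close_job())
E
```

```text
[ 0.59939111 -0.28012365  0.091     ] [np.float64(0.0362), np.float64(0.1021), np.float64(0.0357), np.float64(0.101)]
-89.91921430395342
the job is handed in; nothing more can be done
None
```

The grooved blank is on the scale pan, groove up, in the middle and along the long side. I handed the job in at about 17 s of the 48 s allowed.

- **Push and lift:** I pushed the blank about 77 mm endways onto the apron with the fingers shut. I then gripped it there at 50 N and lifted it.
- **Placing:** I lowered it in half-millimetre steps until the force reading turned from −3 N to +5.5 N, opened the fingers and backed away. The tool was about 0.2 m from the blank at hand-in.
- **Centring:** In the last top picture the blank's centre is at (0.599, −0.280), and I measured the pan's centre at (0.600, −0.279). That is within about 1 mm, and the calibration is only good to about 2 mm.
- **Alignment:** The checks disagreed slightly. The last top picture gives the blank's direction as −89.9°. The gripper heading and the pan edges gave about −91.5°. The 1.6° gap is probably error in reading corners off a coarse crop.
- **Other blanks:** The plain and stepped blanks look unmoved in the last top picture. I compared them by eye only.
- **Forces:** The wrist force stayed below about 7 N at every reading I took. I saw about 6 N upward as the fingers closed in the tray, possibly the tips touching its floor.

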